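# Close the glazing board and offer the opal bevel over its opening

## Robot

A 7-joint arm with a two-finger parallel gripper is mounted at the origin on the work surface. World frame = base frame: x ahead of the robot, y to its left, z up, the work surface at z = 0. Lengths are in mm, angles in rad, forces in N, time in s.
With the tool pointing down it reaches from about 400 to 875 mm from the base axis. Payload 4.4 kg.
Tool frame: the origin (TCP) lies at the very end of the fingers, on their centre line; the grasp point (between the pads) lies 19 mm behind it; y points along the fingers, z is the direction in which the jaws open and shut, and the axes are right-handed (so a half turn about y gives the same grasp; the last joint's range is limited). The gripper opens to 85 mm and grips with 20 to 120 N. Pads are 22 mm wide; open, the fingers measure 114 mm over their backs; the gripper's body (76 mm by 85 mm) begins 54 mm behind the grasp point. The pads swing forward as they close: fully open they stand 13 mm farther back than shut.
Start: joints at [-1.317, 0.628, 0.038, 1.517, -0.027, 0.996, -0.02], TCP at [204.321, 617.066, 231.313] pointing down, gripper open.
Joint ranges: [-3.06, 3.06], [-0.37, 2.12], [-1.25, 1.32], [0.18, 2.47], [-1.1, 4.24], [0.23, 1.98], [-2.94, 2.94]. Speed limits (rad/s): [2.57, 2.57, 3.14, 3.14, 3.14, 3.14, 3.14].

## Interface

Orientations are given as [roll, pitch, yaw] about the fixed x, y, z axes, in that order (R = Rz(yaw) Ry(pitch) Rx(roll)).
In Python, from cell import ctrl, imaging, finish_job gives the robot as it stands.
- The arm moves only by the shell command python3 -m inch 'ROWS'. ROWS is JSON, one flat list of numbers, 7 for each row, row after row: the opening, from 0 (shut) to 1 (fully open), then the shift along the tool's x, y, z in cm, then the turn, a rotation vector about the tool's x, y, z in degrees. A call has 1 to 12 rows; each row is the pose to reach, as a shift and turn from the pose commanded when the call began, along the tool's axes at that moment; what a row does not reach only later rows make up. A row lasts 1/10 s, in which the tool goes at most 50 mm and 8.59 degrees, less where a joint would pass 70% of its speed; a pose out of reach is approached as far as the arm can. A call with a gripper value outside its range is refused whole. The fingers move at their own pace and stop on an object; the grip force is fixed at half the most. Time passes only in rows, so rows that repeat a pose let the fingers close. It gives the time, the measured TCP pose, the force and the opening at its end, in the units of the state.
- ctrl.read_state(): the state, without advancing time (a new reading comes with each control period).
- imaging.get_image(name): name is "side" or "top" or "wrist"; returns a dict with "img" (480x640x3 uint8, red, green, blue), "fx", "fy", "cx", "cy" (pixels), "R" (3x3) and "t" (3): a world point X has camera coordinates R X + t. Camera axes: x right, y down, z forward; pixel columns grow to the right and rows downward; lengths in mm; the calibration is good to about 2 mm. A picture is of the moment at which its call begins. There is no depth.
- finish_job(): hands the job in, once; it reports no verdict.
The state is a dict: "clock": time; "qpos": joint angles; "qd": joint speeds; "tau": joint torques, N m; "eef_pos": TCP position; "tool_rot": TCP orientation; "force": force on the tool from outside, world axes, zero at the start; "torque": the same for the moment, N m; "width": finger opening in mm.
Only numpy, scipy, OpenCV 4.12 (cv2) and the standard library are available. Lean on these libraries where they do the work, as an engineer would, in place of code of your own. Each camera call takes 0.05 s, during which the arm holds its last target.

## Task

Close up the glazing board by sliding its loose batten fully home against the leaded panel. Then pick up the white opal bevel, carry it over the lead stretcher and the battens without bumping it on anything, and hold it level, facets up, just above the empty opening in the middle of the panel: centred, square with the opening, about a finger's breadth (15 mm) clear of the folded-up lead leaves. Finish while still holding it there, ready for me to guide it in; nothing may touch the panel, the batten stays home, and the purple offcut and the pliers stay where they lie.

Things in the scene. Friction and masses are not known exactly. Their poses are not given: they have to be found in the camera images.
- bevel_center (a point): Centre of the loose white opal glass bevel, half-way up: 100 mm long (x), 50 mm wide (y), 10 mm thick (z, up), about 110 g. It lies facets up on a fixed cork pad (80 x 34 x 6 mm, hidden under it) on the table right of the lead stretcher, its underside 6 mm, its centre 11 mm above the table. Its edges are vertical for the lower 6.5 mm; above, the facets slope in to a flat top of 76 x 26 mm.
- opening (a point): Centre of the empty opening in the middle of the leaded panel, level with the tips of the lead leaves folded up round it (35.5 mm above the table). The opening is 104 mm along x by 54 mm along y; z is up. The bevel belongs with its long side along x, either way round.
- panel: Leaded panel of coloured glass in grey lead, fixed on the board: 200 mm (x) by 170 mm (y), its top 28 mm above the table (leaves round the opening to 35.5 mm). Origin at the centre of its underside, 18 mm above the table, under the opening.
- board: Plywood board 290 (x) x 340 (y) x 18 mm fixed on the table; origin at the centre of its underside, axes as the panel's. Fixed battens 30 mm wide (tops 43 mm above the table) stand against the panel's far (+x) and left (+y) edges, three nails (tops 46 mm above the table) against its near (-x) edge. Near its right (-y) edge two studs with wing nuts (tops about 37 mm above the table).
- batten (a joint): Slide of the loose batten, in m: 0 = fully home against the panel's right (-y) edge, a hard stop; grows to 0.060 as it is drawn away towards -y of the board. About 4 N of friction holds it wherever it is left.
- batten_knob (a point): Middle of the gripping belt (30 mm diameter, 13 mm tall) of the round dark wooden knob on the sliding batten, 68 mm above the table; the knob's top is 11 mm higher, the batten's top 25 mm lower. Axes as the board's: moving +y closes. The batten is a bar 215 mm (x) x 30 mm (y), knob at its middle; from it two flat slotted steel straps reach 90 mm out to -y, low over the board.
- stretcher: Black cast iron lead stretcher (toothed clamp for lead came) screwed to the table between the bevel and the board: 130 mm (x) by 50 mm (y), 62 mm high. Origin at the centre of its underside. An obstacle.
- offcut_center (a point): Centre of the streaky purple glass offcut: an irregular five-sided piece about 92 x 56 mm, 5 mm thick, loose and flat on the table, right of the lead stretcher beside the bevel (nearer or farther than it). Leave it alone.
- pliers_center (a point): Middle of the brass-bound steel glass pliers: about 190 mm long (x, jaws to +x), 62 mm wide, 17 mm high, loose, flat on the table at its far side. Leave them alone.
Not all that is in view belongs to the job. Of the things like the part that bears bevel_center, leave any that is orange; of the rest the larger one is meant. Of the things that look like the stretcher, take the one that is nearest to the robot's base at the start.

How it is judged:
By the outcome, as a careful person would: the job done as asked, in the order asked, and still so for the second after the job is handed in, while the arm keeps its last pose, push and grip.
It also fails if it takes over 58 s, if anything falls off the work surface, if the arm or the gripper's body presses on something with over 40 N, if the wrist force passes 120 N, or if a joint passes its speed limit or range.

## Working session

There is one attempt and no reset: what is moved stays moved. The work goes in short steps, Python scripts to look and compute and a shell command to move; the robot and the scene stay as the last step left them, time stands still between calls to the robot, and variables do not carry over. Pictures are saved under pics/ and viewed, and the job is handed in when it is done.

```bash
ls; mkdir -p pics
python3 - <<'E'
from cell import ctrl, imaging
import cv2, numpy as np
print(ctrl.read_state())
for n in ("side","top","wrist"):
    d=imaging.get_image(n)
    cv2.imwrite(f"pics/{n}0.png",d["img"][:,:,::-1])
    print(n,d["fx"],d["fy"],d["cx"],d["cy"],np.round(d["R"],4).tolist(),np.round(d["t"],1).tolist())
E
```

```text
pics
{'clock': 0.0, 'qpos': array([-1.31681174,  0.62930199,  0.03842318,  1.51836491, -0.02699429,
        0.99629355, -0.01998529]), 'qd': array([ 3.95630194e-04, -3.42758161e-05, -3.11888810e-03,  4.31219663e-04,
        8.03409219e-04,  1.36823224e-04,  2.73660351e-03]), 'tau': array([-2.64163864e-04, -5.63391387e+01,  1.22548152e+00, -1.93461621e+01,
        1.07882550e-02,  1.03398485e-02, -1.63578676e-05]), 'eef_pos': array([204.10450348, 616.47297706, 230.41833102]), 'tool_rot': array([-1.57264669e+00, -1.57804878e-05, -3.19751493e-01]), 'force': array([ 1.15145797,  0.57042498, -0.66622628]), 'torque': array([ 0.02093122,  0.01732804, -0.01569509]), 'width': 85.50675738433826}
side 527.822354103389 527.822354103389 319.142252255291 240.30887275221704 [[0.908, -0.4189, 0.0039], [-0.2847, -0.6238, -0.7278], [0.3074, 0.6598, -0.6857]] [-543.0, 164.9, 1231.7]
top 451.39004497191866 451.39004497191866 319.94507642616514 238.16063620711984 [[-0.0487, -0.9988, 0.0041], [-0.9785, 0.0469, -0.2006], [0.2002, -0.0138, -0.9797]] [-63.1, 550.0, 915.0]
wrist 406.40544460915237 406.40544460915237 326.9903040188626 238.58194114169015 [[0.3144, 0.9493, -0.0016], [0.9147, -0.3025, 0.2681], [0.254, -0.0858, -0.9634]] [-648.6, -34.3, 379.3]
```

View pics/side0.png

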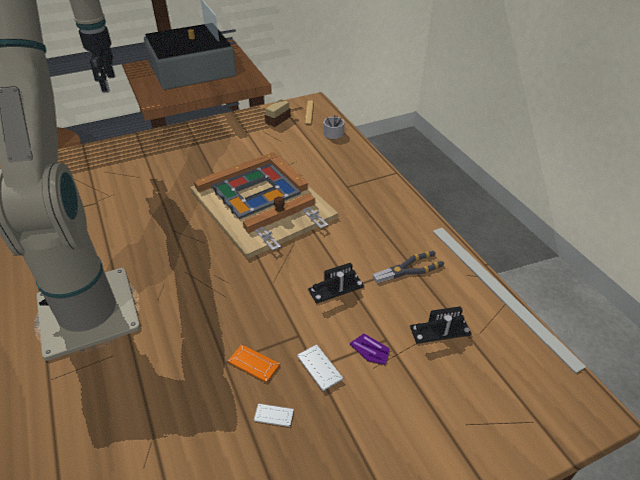

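View pics/top0.png

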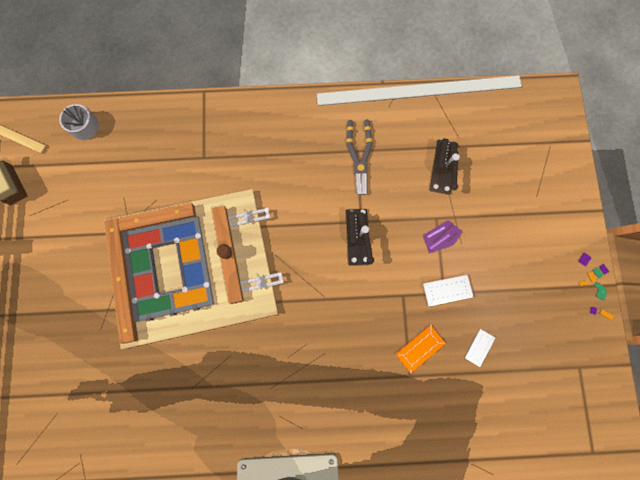

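View pics/wrist0.png

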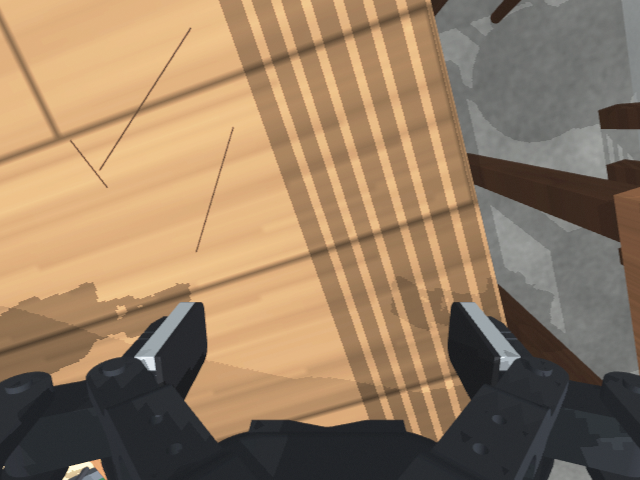

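The top view shows the board at columns 107–277, with the knob at about (224,251). The near stretcher is at (359,237), the large white bevel at (448,290), the purple offcut at (441,236) and the pliers at (361,160). The orange and small white pieces are decoys. Next I'll measure.

```bash
cat > h.py <<'E'
import numpy as np, cv2
from cell import ctrl, imaging
def ray(d,u,v):
    R=np.array(d["R"]);t=np.array(d["t"])
    c=-R.T@t; w=R.T@np.array([(u-d["cx"])/d["fx"],(v-d["cy"])/d["fy"],1.0]); return c,w/np.linalg.norm(w)
def onz(d,u,v,z):
    c,w=ray(d,u,v); return c+w*(z-c[2])/w[2]
def proj(d,X):
    p=np.array(d["R"])@np.array(X,float)+np.array(d["t"]); return np.array([d["fx"]*p[0]/p[2]+d["cx"],d["fy"]*p[1]/p[2]+d["cy"]])
def tri(d1,p1,d2,p2):
    a,u=ray(d1,*p1);b,v=ray(d2,*p2)
    s=np.linalg.lstsq(np.c_[u,-v],b-a,rcond=None)[0]
    P,Q=a+s[0]*u,b+s[1]*v; return (P+Q)/2,np.linalg.norm(P-Q)
def save(img,name,x0,y0,x1,y1,k):
    cv2.imwrite(name,cv2.resize(img[y0:y1,x0:x1,::-1],None,fx=k,fy=k,interpolation=cv2.INTER_CUBIC))
E
python3 - <<'E'
from h import *
import pickle
T=imaging.get_image("top");S=imaging.get_image("side");pickle.dump((T,S),open("ts.pkl","wb"))
save(T["img"],"pics/topA.png",95,180,295,355,4 if 0 else 3.4)
save(T["img"],"pics/topB.png",330,190,500,380,3.1)
save(S["img"],"pics/sideA.png",185,140,345,265,4.5)
save(S["img"],"pics/sideB.png",220,250,400,440,3.1)
hsv=cv2.cvtColor(T["img"],cv2.COLOR_RGB2HSV)
def comps(d,m,z,amin=60):
    cs,_=cv2.findContours(m.astype(np.uint8),cv2.RETR_EXTERNAL,cv2.CHAIN_APPROX_NONE)
    for c in cs:
        if cv2.contourArea(c)<amin: continue
        w=np.array([onz(d,*p[0],z)[:2] for p in c],np.float32)
        r=cv2.minAreaRect(w); print(np.round(c.reshape(-1,2).mean(0)),"ctr",np.round(r[0],1),"size",np.round(r[1],1),"ang",round(r[2],1))
for n,d in(("top",T),("side",S)):
    hsv=cv2.cvtColor(d["img"],cv2.COLOR_RGB2HSV); H,s,v=cv2.split(hsv)
    print(n,"white");comps(d,(s<40)&(v>170),9)
    print(n,"purple");comps(d,(H>125)&(H<160)&(s>100),3)
    print(n,"black");comps(d,(v<55),30,150)
E
```

```text
top white
[480. 348.] ctr [ 299.7 -422.5] size [37.3 72.7] ang 56.6
[255. 283.] ctr [462.2  58.7] size [27.1 29.4] ang 7.6
[447. 290.] ctr [ 425.9 -366.2] size [ 50.8 102.2] ang 8.3
[274. 279.] ctr [468.6  16.7] size [24.2 37.3] ang 9.8
[242. 218.] ctr [612.4  84.3] size [27.3 28.1] ang 9.0
[261. 214.] ctr [617.8  42.6] size [24.1 36.9] ang 9.0
[361. 182.] ctr [ 680.5 -191.6] size [23.2 46.3] ang 86.3
[418.  90.] ctr [ 910.7 -348. ] size [ 30.4 497.3] ang 3.0
[308.  65.] ctr [1003.4  -76.2] size [122.9 278.4] ang 0.0
top purple
[584. 259.] ctr [ 481.1 -683.8] size [19.  24.9] ang 49.4
[442. 236.] ctr [ 547.3 -368.2] size [51.4 88.4] ang 28.7
top black
side white
[273. 414.] ctr [ 300.9 -429.8] size [35.8 71.6] ang 56.2
[319. 366.] ctr [ 428.7 -367. ] size [ 50.6 100.1] ang 8.7
[503. 293.] ctr [ 911.3 -302.1] size [ 27.4 387.6] ang 2.9
side purple
[371. 349.] ctr [ 549.8 -371.4] size [55.2 88.9] ang 27.7
side black
[440. 326.] ctr [ 709.3 -391.6] size [ 81.2 131.4] ang 75.8
[336. 284.] ctr [ 551.2 -181.8] size [ 87.2 128.7] ang 87.6
[ 69. 195.] ctr [ 12.7 434. ] size [234.3  40.6] ang 87.1
[21. 43.] ctr [ -42.5 1582.7] size [ 88.4 240.4] ang 49.7
[104.  54.] ctr [ 277.8 1337. ] size [202. 632.] ang 0.3
[184.  33.] ctr [ 604.9 1553.4] size [689.9 337.9] ang 90.0
```

View crops.

View pics/topA.png

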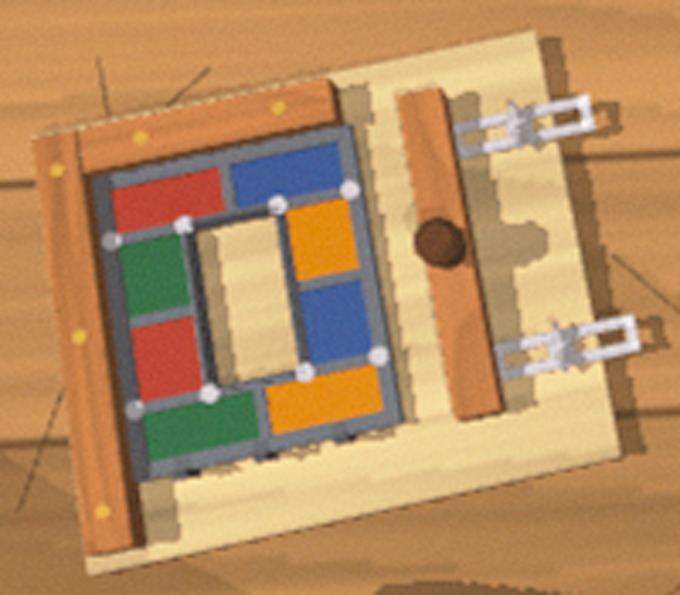

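View pics/topB.png

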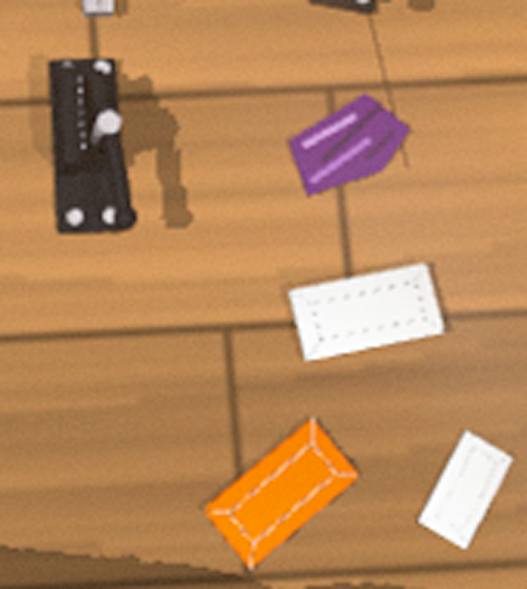

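View pics/sideA.png

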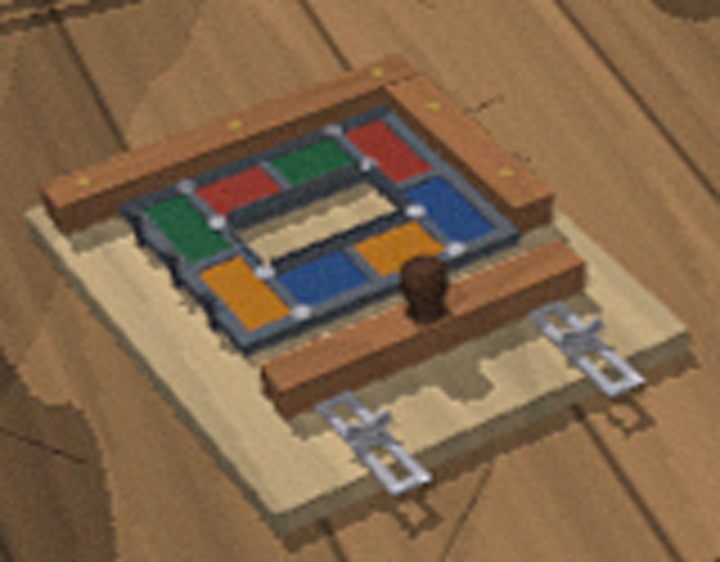

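View pics/sideB.png

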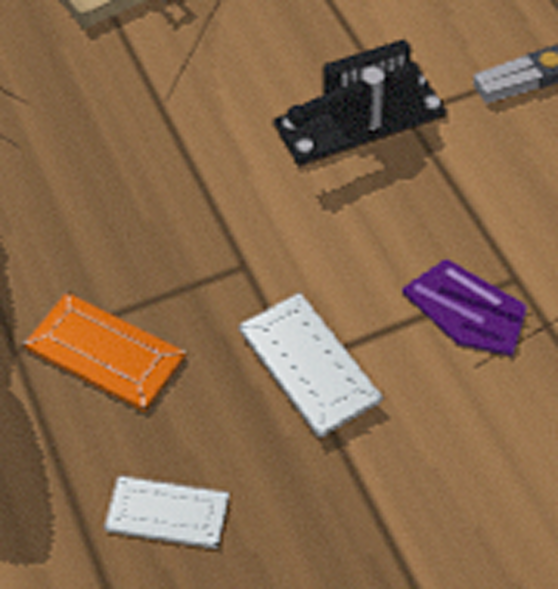

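```bash
cat > m.py <<'E'
from h import *
import pickle
T,S=pickle.load(open("ts.pkl","rb"))
def tp(p,k=3.4,o=(95,180)): return ((p[0]+.5)/k-.5+o[0],(p[1]+.5)/k-.5+o[1])
def sp(p): return tp(p,4.5,(185,140))
ti=[(184,225),(278,206),(305,373),(209,394)]; to=[(111,241),(349,188),(378,355),(135,410)]
si=[(366,163),(415,210),(265,271),(217,222)]; so=[(333,131),(455,248),(302,312),(187,187)]
for nm,t,s in(("in",ti,si),("out",to,so)):
    a=np.array([onz(T,*tp(p),28.5) for p in t]);b=np.array([onz(S,*sp(p),28.5) for p in s])
    c=np.array([np.r_[tri(T,tp(p),S,sp(q))] if 0 else np.r_[tri(T,tp(p),S,sp(q))[0],tri(T,tp(p),S,sp(q))[1]] for p,q in zip(t,s)])
    for q,A in(("top",a),("side",b),("tri",c)):
        e=A[:,:2]; yx=np.degrees(np.arctan2(*((e[0]+e[1]-e[2]-e[3])[::-1]))) ; y2=np.degrees(np.arctan2(*((e[0]+e[3]-e[1]-e[2])[::-1])))
        print(nm,q,np.round(A.mean(0),1),"angx",yx.round(1),"angy",y2.round(1),np.linalg.norm(e[0]-e[3]).round(),np.linalg.norm(e[0]-e[1]).round())
    print(c.round(1))
B=np.array([onz(T,*tp(p),18)[:2] for p in [(535,30),(620,457),(88,573)]])
print("board corners",B.round(1),"ctr",(B[0]+B[2]).round(1)/2,[np.linalg.norm(B[0]-B[1]),np.linalg.norm(B[1]-B[2])],np.degrees(np.arctan2(*(B[0]-B[1])[::-1])),np.degrees(np.arctan2(*(B[2]-B[1])[::-1])))
print("knob top z~76:",onz(T,*tp((440,243)),76),"side belt",onz(S,*sp((424,282)),68))
# batten top corners z43
C=np.array([onz(T,*tp(p),43)[:2] for p in [(397,95),(440,88),(502,410),(458,418)]])
print("batten",C.round(1),"ctr",C.mean(0).round(1),np.degrees(np.arctan2(*(C[1]-C[2])[::-1])))
E
python3 m.py
```

```text
in top [502.8 247.6  28.5] angx 9.7 angy 99.4 111.0 61.0
in side [506.2 245.1  28.5] angx 10.2 angy 100.6 111.0 62.0
in tri [505.  247.9  26.4   3.9] angx 9.7 angy 100.0 111.0 62.0
[[554.5 287.7  26.8   2.8]
 [564.8 227.   26.6   4. ]
 [455.8 208.1  26.4   5. ]
 [444.8 269.   25.9   3.6]]
out top [503.5 247.9  28.5] angx 9.9 angy 100.2 111.0 156.0
out side [506.8 243.1  28.5] angx 10.1 angy 99.9 110.0 153.0
out tri [506.3 249.   24.1   4.3] angx 10.0 angy 99.8 111.0 157.0
[[547.7 335.9  23.    4.4]
 [574.5 181.4  25.    3.2]
 [464.7 162.3  24.8   3.8]
 [438.2 316.2  23.6   5.8]]
board corners [[677.3  59.4]
 [391.2  10.7]
 [335.8 345. ]] ctr [506.55 202.2 ] [np.float64(290.19533181254815), np.float64(338.8992958030377)] 9.65560309856982 99.41130558842515
knob top z~76: [524.13903335 112.28616268  76.        ] side belt [528.14091871 107.77282993  68.        ]
batten [[629.2 146.2]
 [632.6 118.3]
 [422.7  81.1]
 [419.1 108.5]] ctr [525.9 113.5] 10.06858610498778
```

```bash
cat > to.py <<'E'
import sys
from h import *
from scipy.spatial.transform import Rotation as Ro
def plan(x,y,z,yawdeg,s=None):
    s=s or ctrl.read_state()
    p=np.array(s["eef_pos"]);R0=Ro.from_euler("xyz",s["tool_rot"])
    R1=Ro.from_euler("xyz",[-90,0,yawdeg],degrees=True)
    d=R0.inv().apply(np.array([x,y,z])-p)/10; r=(R0.inv()*R1).as_rotvec(degrees=True)
    print("at",p.round(1),np.degrees(s["tool_rot"]).round(2),"t",round(s["clock"],2),"F",np.round(s["force"],1),"w",round(s["width"],1)); print("shift cm",d.round(2),"turn",r.round(2))
if __name__=="__main__": plan(*map(float,sys.argv[1:]))
E
python3 to.py 526 110.5 200 9.8
```

```text
at [204.2 616.8 230.9] [-90.05   0.   -18.32] t 0.25 F [ 0.1 -1.3  0. ] w 85.0
shift cm [ 46.46   3.12 -37.95] turn [ 5.000e-02 -2.812e+01 -1.000e-02]
```

```bash
python3 -m inch '[1,2,0,-2,0,-4,0, 1,6,0.5,-5,0,-9,0, 1,46.5,3,-38,0,-28,0, 1,46.5,3,-38,0,-28,0, 1,46.5,3,-38,0,-28,0, 1,46.5,3,-38,0,-28,0, 1,46.5,3,-38,0,-28,0, 1,46.5,3,-38,0,-28,0, 1,46.5,3,-38,0,-28,0, 1,46.5,3,-38,0,-28,0, 1,46.5,3,-38,0,-28,0, 1,46.5,3,-38,0,-28,0]'; python3 to.py 526 110.5 200 9.8
```

```text
clock: 1.45
eef_pos: [514.7, 127.9, 202.5]
tool_rot: [-1.571, -0.0, 0.169]
force: [1.5, 0.1, -0.8]
width: 85.6
at [514.7 127.9 202.5] [-8.999e+01 -2.000e-02  9.680e+00] t 1.45 F [ 1.5  0.1 -0.8] w 85.6
shift cm [ 0.82  0.25 -1.91] turn [-0.01 -0.12  0.02]
```

```bash
python3 -m inch '[1,0,0,0,0,0,0,1,0,0,0,0,0,0]'
python3 - <<'E'
from h import *
import pickle
W=imaging.get_image("wrist");pickle.dump(W,open("w1.pkl","wb"))
save(W["img"],"pics/w1.png",0,0,640,480,1)
print(proj(W,[526,110.5,76]),proj(W,[504.5,247,35]))
print(-np.array(W["R"]).T@W["t"])
E
python3 to.py 526 110.5 200 9.8
```

```text
clock: 1.65
eef_pos: [514.2, 128.1, 202.2]
tool_rot: [-1.571, 0.0, 0.165]
force: [-0.8, 0.4, 0.3]
width: 85.5
[299.05519757 242.11451549] [478.04129585 229.2199949 ]
[446.51427868 116.88711709 345.31886927]
at [513.5 130.  202.3] [-8.996e+01  3.000e-02  9.640e+00] t 1.7 F [-0.3  0.1 -0.7] w 85.4
shift cm [ 0.91  0.23 -2.13] turn [-0.04 -0.16 -0.03]
```

View pics/w1.png

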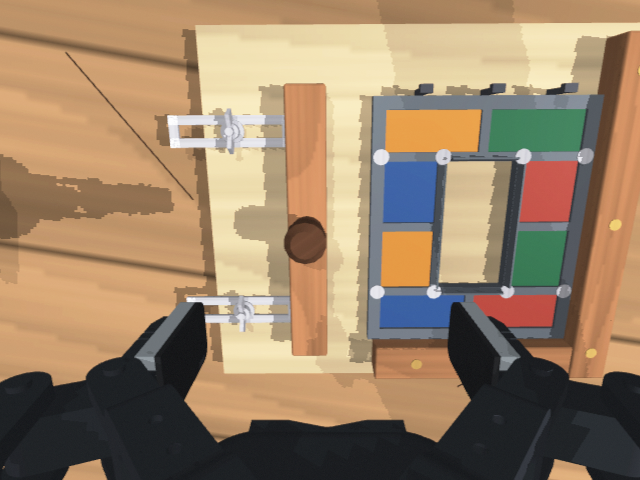

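The wrist view shows the knob at about (305,240) and the opening's solder dots at (443,157), (523,156), (506,292) and (433,292). The batten is clearly off the panel. I'll refine from this view.

Run:
```python
from h import *
import pickle
W=pickle.load(open("w1.pkl","rb"));T,S=pickle.load(open("ts.pkl","rb"))
for n,P in(("in",[(506,292),(433,292),(443,157),(523,156)]),("out",[(564,292),(376,292),(381,157),(585,156)])):
    e=np.array([onz(W,*p,28.5)[:2] for p in P])
    print(n,e.mean(0).round(1),np.degrees(np.arctan2(*((e[0]+e[1]-e[2]-e[3])[::-1]))).round(1),np.linalg.norm(e[0]-e[3]).round(),np.linalg.norm(e[0]-e[1]).round())
H,s,v=cv2.split(cv2.cvtColor(W["img"],cv2.COLOR_RGB2HSV))
m=np.zeros(v.shape,bool);m[205:275,275:335]=1
m&=(v<100)
n,l,st,c=cv2.connectedComponentsWithStats(m.astype(np.uint8));i=1+st[1:,4].argmax();print("knob px",c[i],st[i],onz(W,*c[i],72),onz(W,*c[i],68))
# nails edge of panel: batten top corners
C=np.array([onz(W,*p,43)[:2] for p in [(293,355),(327,355),(325,84),(284,84)]]);print("batten",C.round(1),C.mean(0).round(1))
```

```text
in [504.5 247.7] 9.5 112.0 61.0
out [504.5 247.8] 9.8 112.0 158.0
knob px [300.92570579 236.50817236] [285 216  41  48 673] [522.9435978  111.09760716  72.        ] [524.06213483 111.01287814  68.        ]
batten [[634.1 119.1]
 [629.4 147.2]
 [419.1 110.8]
 [423.8  82.6]] [526.6 114.9]
```

```bash
python3 to.py 525.5 112 50 9.75
```

```text
at [513.5 130.  202.3] [-8.996e+01  3.000e-02  9.640e+00] t 1.7 F [-0.3  0.1 -0.7] w 85.4
shift cm [ 0.89 15.23 -1.98] turn [-0.04 -0.11 -0.03]
```

```bash
python3 -m inch '[1,0.5,3,-1,0,0,0, 1,0.9,7,-2,0,0,0, 1,0.9,10,-2,0,0,0, 1,0.9,12,-2,0,0,0, 1,0.9,12,-2,0,0,0]'; python3 to.py 525.5 112 50 9.75
python3 - <<'E'
from h import *
W=imaging.get_image("wrist");save(W["img"],"pics/w2.png",0,0,640,480,1)
E
```

```text
clock: 2.2
eef_pos: [523.2, 113.2, 80.1]
tool_rot: [-1.57, 0.006, 0.172]
force: [0.1, -0.2, 0.4]
width: 85.3
at [523.2 113.2  80.1] [-89.97   0.33   9.87] t 2.2 F [ 0.1 -0.2  0.4] w 85.3
shift cm [ 0.23  3.01 -0.16] turn [-0.03  0.12 -0.33]
```

View pics/w2.png

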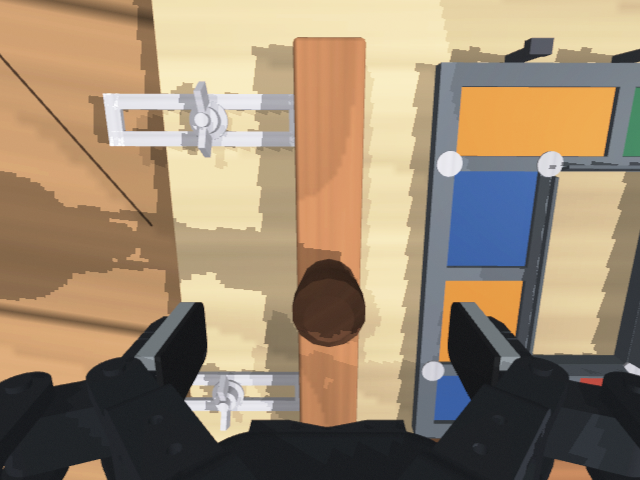

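The knob sits midway between the pads at column 328. I'll descend and grip.

```bash
python3 -m inch '[1,0.2,1.5,-0.1,0,0,0, 1,0.2,2.6,-0.1,0,0,0, 1,0.2,3,-0.1,0,0,0, 0,0.2,3,-0.1,0,0,0, 0,0.2,3,-0.1,0,0,0, 0,0.2,3,-0.1,0,0,0, 0,0.2,3,-0.1,0,0,0, 0,0.2,3,-0.1,0,0,0, 0,0.2,3,-0.1,0,0,0]'; python3 to.py 525.5 112 50 9.75
python3 - <<'E'
from h import *
W=imaging.get_image("wrist");save(W["img"],"pics/w3.png",0,0,640,480,1)
E
```

```text
clock: 3.15
eef_pos: [528.4, 111.8, 53.3]
tool_rot: [-1.57, -0.001, 0.169]
force: [-1.0, 1.6, 5.5]
width: 27.5
at [528.4 111.8  53.3] [-8.995e+01 -7.000e-02  9.710e+00] t 3.15 F [-1.   1.6  5.5] w 27.5
shift cm [-0.29  0.33  0.07] turn [-0.05 -0.04  0.07]
```

View pics/w3.png

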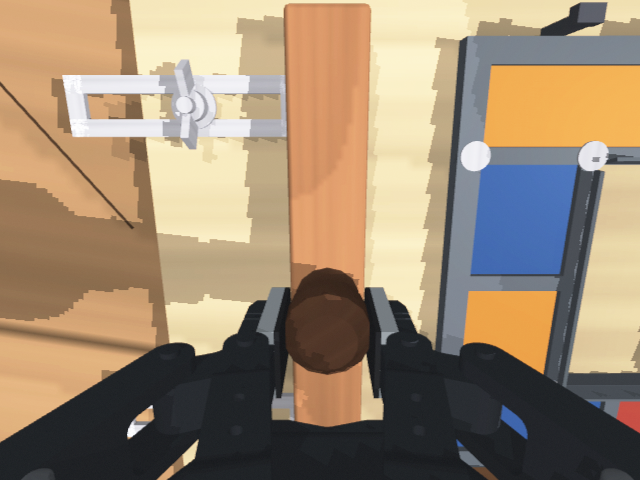

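Gripped (width 27.5 mm). I'll slide +y (tool +z), fast at first and gently near the stop.

```bash
python3 -m inch '[0,0,0,0.4,0,0,0, 0,0,0,1,0,0,0, 0,0,0,1.6,0,0,0, 0,0,0,2.2,0,0,0, 0,0,0,2.7,0,0,0, 0,0,0,3,0,0,0, 0,0,0,3,0,0,0]'; python3 to.py 525.5 112 50 9.75
python3 - <<'E'
from h import *
W=imaging.get_image("wrist");save(W["img"],"pics/w4.png",0,0,640,480,1)
E
```

```text
clock: 3.9
eef_pos: [523.7, 139.6, 53.3]
tool_rot: [-1.572, -0.001, 0.168]
force: [-0.8, -2.6, 6.0]
width: 27.4
at [523.7 139.6  53.3] [-9.007e+01 -6.000e-02  9.650e+00] t 3.9 F [-0.8 -2.6  6. ] w 27.4
shift cm [-0.28  0.33 -2.75] turn [ 0.07 -0.1   0.06]
```

View pics/w4.png

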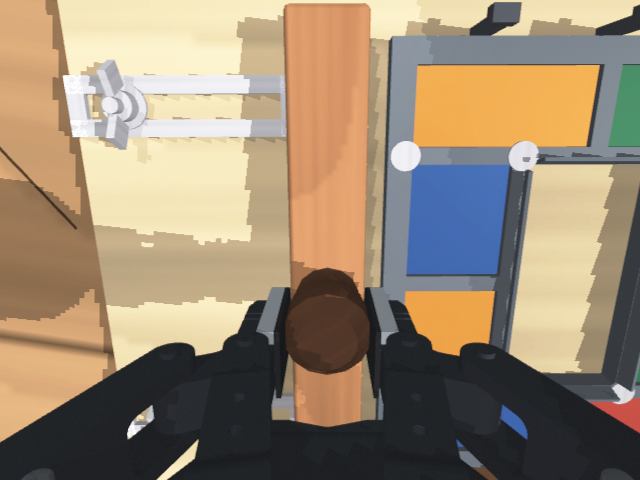

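The batten is moving with the knob and a gap of about 10 mm is left. I'll continue in small steps to the stop.

```bash
python3 -m inch '[0,0,0,0.25,0,0,0, 0,0,0,0.5,0,0,0, 0,0,0,0.7,0,0,0, 0,0,0,0.7,0,0,0]'; python3 -m inch '[0,0,0,0.15,0,0,0, 0,0,0,0.3,0,0,0, 0,0,0,0.3,0,0,0]'; python3 to.py 525.5 112 50 9.75
python3 - <<'E'
from h import *
W=imaging.get_image("wrist");save(W["img"],"pics/w5.png",0,0,640,480,1)
E
```

```text
clock: 4.35
eef_pos: [522.6, 146.0, 53.3]
tool_rot: [-1.572, -0.001, 0.168]
force: [0.4, -3.0, 5.2]
width: 27.3
clock: 4.65
eef_pos: [522.1, 148.8, 53.3]
tool_rot: [-1.572, -0.001, 0.168]
force: [-1.5, -2.6, 6.1]
width: 27.7
at [522.1 148.8  53.3] [-9.01e+01 -5.00e-02  9.62e+00] t 4.65 F [-1.5 -2.6  6.1] w 27.7
shift cm [-0.28  0.34 -3.69] turn [ 0.1  -0.13  0.05]
```

View pics/w5.png

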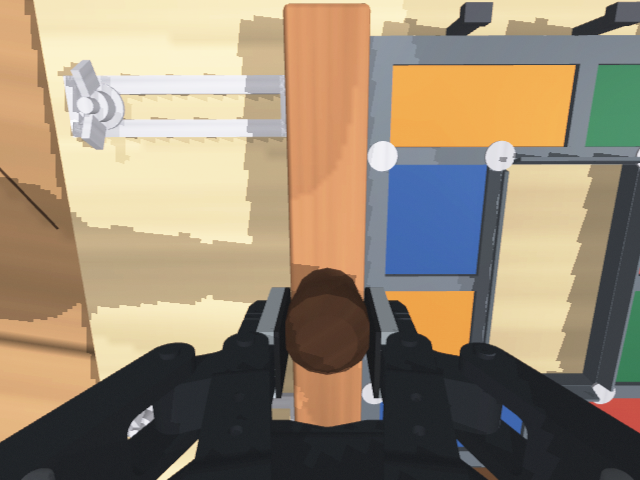

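```bash
python3 -m inch '[0,0,0,0.15,0,0,0, 0,0,0,0.3,0,0,0, 0,0,0,0.3,0,0,0]'; python3 -m inch '[0,0,0,0.15,0,0,0,0,0,0,0.3,0,0,0,0,0,0,0.3,0,0,0]'
```

```text
clock: 5.0
eef_pos: [522.0, 149.2, 53.3]
tool_rot: [-1.575, -0.001, 0.166]
force: [1.1, -7.8, 5.1]
width: 28.1
clock: 5.3
eef_pos: [522.0, 149.2, 53.3]
tool_rot: [-1.579, -0.0, 0.164]
force: [2.1, -12.9, 7.1]
width: 27.7
```

```bash
python3 -m inch '[0,0,0,0.3,0,0,0, 0,0,0,0.6,0,0,0, 0,0,0,0.6,0,0,0]';  python3 -m inch '[0,0,0,-0.5,0,0,0,0,0,0,-1,0,0,0,0,0,0,-1,0,0,0]'
```

```text
clock: 5.6
eef_pos: [522.0, 149.3, 53.3]
tool_rot: [-1.585, 0.001, 0.16]
force: [4.8, -25.5, 7.3]
width: 27.5
clock: 5.9
eef_pos: [522.0, 149.1, 53.3]
tool_rot: [-1.574, -0.001, 0.166]
force: [1.2, -5.5, 6.3]
width: 27.5
```

Firmly at the stop: no movement even at 25 N. Releasing and lifting.

```bash
python3 -m inch '[1,0,0,0,0,0,0,1,0,0,0,0,0,0,1,0,0,0,0,0,0,1,0,0,0,0,0,0,1,0,0,0,0,0,0,1,0,0,0,0,0,0,1,0,-2,0,0,0,0,1,0,-6,0,0,0,0,1,0,-10,0,0,0,0,1,0,-12,0,0,0,0,1,0,-12,0,0,0,0]'
python3 - <<'E'
from h import *
import pickle
W=imaging.get_image("wrist");save(W["img"],"pics/w6.png",0,0,640,480,1)
pickle.dump(W,open("w6.pkl","wb"))
E
python3 to.py 427.3 -366.5 180 8.5
```

```text
clock: 7.0
eef_pos: [523.2, 153.0, 175.5]
tool_rot: [-1.57, -0.007, 0.169]
force: [0.4, 0.3, 0.7]
width: 85.3
at [521.9 152.6 173.7] [-89.97  -0.18   9.67] t 7.05 F [-1.1  0.4 -0. ] w 85.3
shift cm [-18.05  -0.71 -49.58] turn [-0.03  1.17  0.18]
```

View pics/w6.png

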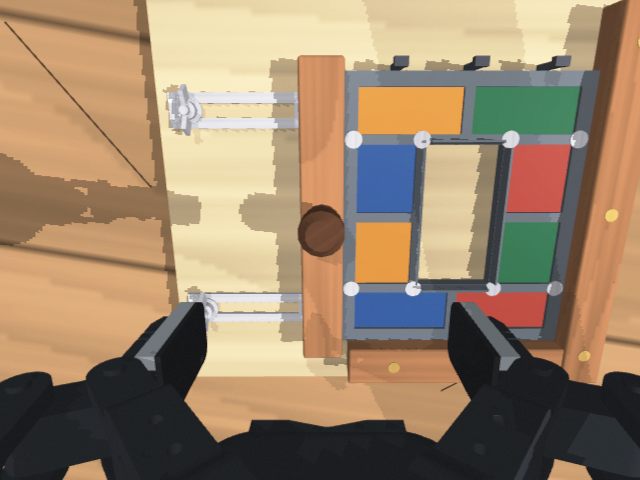

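The batten's inner edge is now flush with the panel edge (columns 345–347) and the knob is free. On to the bevel.

```bash
python3 to.py 427.3 -366.5 170 -81.5; python3 -m inch '[1,-1,-1,-3,0,5,0, 1,-18,0,-49.6,0,91.2,0, 1,-18,0,-49.6,0,91.2,0, 1,-18,0,-49.6,0,91.2,0, 1,-18,0,-49.6,0,91.2,0, 1,-18,0,-49.6,0,91.2,0, 1,-18,0,-49.6,0,91.2,0, 1,-18,0,-49.6,0,91.2,0, 1,-18,0,-49.6,0,91.2,0, 1,-18,0,-49.6,0,91.2,0, 1,-18,0,-49.6,0,91.2,0, 1,-18,0,-49.6,0,91.2,0]';python3 -m inch '[1,0,0,0,0,0,0,1,0,0,0,0,0,0]'; python3 to.py 427.3 -366.5 150 -81.5
```

```text
at [521.9 152.6 173.7] [-89.97  -0.18   9.67] t 7.05 F [-1.1  0.4 -0. ] w 85.3
shift cm [-18.05   0.29 -49.58] turn [-0.16 91.17  0.11]
clock: 8.25
eef_pos: [423.0, -374.5, 171.1]
tool_rot: [-1.575, -0.005, -1.435]
force: [-0.7, 0.5, -0.3]
width: 85.4
clock: 8.45
eef_pos: [426.9, -364.9, 171.1]
tool_rot: [-1.572, 0.003, -1.421]
force: [-0.4, 0.8, 0.3]
width: 85.3
at [ 426.9 -364.9  171.1] [-90.09   0.16 -81.39] t 8.45 F [-0.4  0.8  0.3] w 85.3
shift cm [0.17 2.11 0.02] turn [ 0.09  0.11 -0.16]
```

Run:
```python
from h import *
import pickle
W=imaging.get_image("wrist");save(W["img"],"pics/w7.png",0,0,640,480,1);pickle.dump(W,open("w7.pkl","wb"))
H,s,v=cv2.split(cv2.cvtColor(W["img"],cv2.COLOR_RGB2HSV))
m=((s<45)&(v>160)).astype(np.uint8)
cs,_=cv2.findContours(m,cv2.RETR_EXTERNAL,cv2.CHAIN_APPROX_NONE)
for c in cs:
    if cv2.contourArea(c)<800: continue
    w=np.array([onz(W,*p[0],10)[:2] for p in c],np.float32);r=cv2.minAreaRect(w)
    print(cv2.boundingRect(c),np.round(r[0],1),np.round(r[1],1),r[2])
```

```text
(110, 220, 101, 141) [ 287.3 -449.3] [106.9  74.7] 62.65167236328125
(292, 153, 70, 130) [ 425.6 -366.9] [ 51.3 101.3] 8.387490272521973
```

View pics/w7.png

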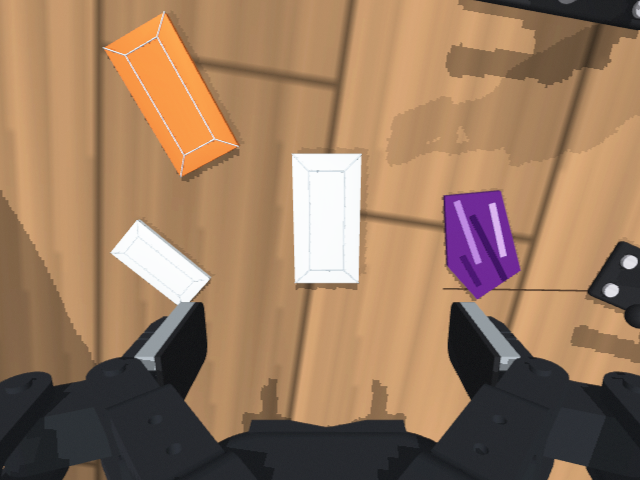

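The bevel is directly below at (327,218), centred between the pads. The offcut is well clear at (482,245). Descending in two stages.

```bash
python3 to.py 426.5 -366.7 30 -81.5; python3 -m inch '[1,0,4,0,0,0,0,1,0,8,0,0,0,0,1,0,11.5,0,0,0,0,1,0,13.5,0,0,0,0,1,0,14,0,0,0,0,1,0,14,0,0,0,0]';python3 to.py 426.5 -366.7 1.5 -81.5
python3 - <<'E'
from h import *
W=imaging.get_image("wrist");save(W["img"],"pics/w8.png",0,0,640,480,1)
E
```

```text
at [ 427.3 -364.8  171.4] [-90.05   0.14 -81.36] t 8.5 F [-0.4  0.2 -0.6] w 85.1
shift cm [ 0.21 14.14 -0.1 ] turn [ 0.05  0.14 -0.14]
clock: 9.1
eef_pos: [427.2, -365.7, 32.0]
tool_rot: [-1.571, 0.001, -1.421]
force: [-0.3, -0.2, -0.5]
width: 85.6
at [ 427.2 -365.7   32. ] [-9.004e+01  8.000e-02 -8.142e+01] t 9.1 F [-0.3 -0.2 -0.5] w 85.6
shift cm [ 0.1   3.05 -0.09] turn [ 0.04  0.08 -0.08]
```

View pics/w8.png

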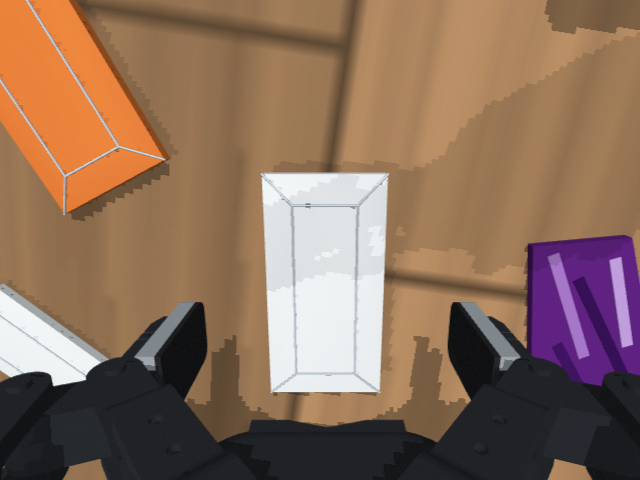

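```bash
python3 - <<'E'
from h import *
W=imaging.get_image("wrist")
c=np.array([426.5,-366.7]);j=np.array([np.cos(np.radians(8.5)),np.sin(np.radians(8.5))]);k=np.array([-j[1],j[0]])
for p,z in(((528,245),5),((528,385),5),((105,360),10),((262,174),12.5),((388,174),12.5),((272,392),12.5),((380,392),12.5)):
    w=onz(W,*p,z)[:2]-c;print(p,(w@j).round(1),(w@k).round(1))
E
python3 -m inch '[1,0.1,1,0,0,0,0,1,0.1,2,-0.1,0,0,0,1,0.1,2.7,-0.1,0,0,0,1,0.1,3,-0.1,0,0,0,1,0.1,3,-0.1,0,0,0]'; python3 to.py 426.5 -366.7 1.5 -81.5
```

```text
(528, 245) 88.5 17.4
(528, 385) 98.0 -53.5
(105, 360) -102.2 -36.7
(262, 174) -25.7 49.1
(388, 174) 24.7 49.2
(272, 392) -25.3 -52.0
(380, 392) 25.1 -52.0
clock: 9.7
eef_pos: [425.7, -367.8, 1.7]
tool_rot: [-1.572, 0.001, -1.423]
force: [-0.7, 0.2, -0.2]
width: 85.7
at [ 425.7 -367.8    1.7] [-9.005e+01  6.000e-02 -8.154e+01] t 9.7 F [-0.7  0.2 -0.2] w 85.7
shift cm [-0.09  0.02  0.09] turn [ 0.05 -0.04 -0.06]
```

```bash
python3 -m inch '[0.7,0,0,0,0,0,0,0.6,0,0,0,0,0,0,0.4,0,0,0,0,0,0,0,0,0,0,0,0,0,0,0,0,0,0,0,0,0,0,0,0,0,0,0,0,0,0,0,0,0]'; python3 to.py 426.5 -366.7 1.5 -81.5
python3 - <<'E'
from h import *
W=imaging.get_image("wrist");save(W["img"],"pics/w9.png",0,0,640,480,1)
E
```

```text
at [ 425.7 -367.8    1.7] [-9.005e+01  6.000e-02 -8.154e+01] t 9.7 F [-0.7  0.2 -0.2] w 85.7
shift cm [-0.09  0.02  0.09] turn [ 0.05 -0.04 -0.06]schema error: expected a multiple of 7 numbers
```

View pics/w9.png

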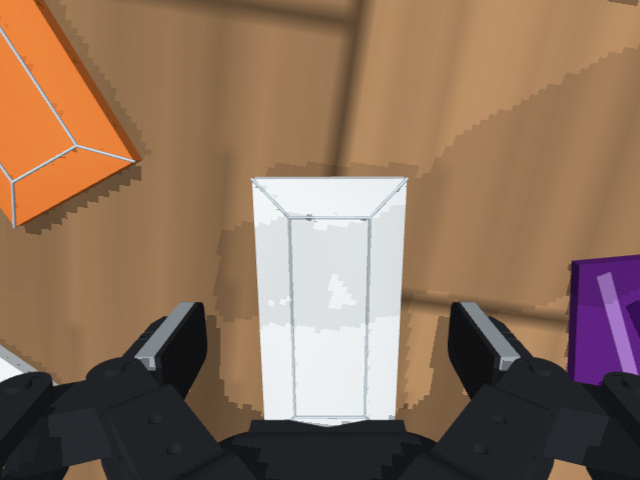

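The row count was wrong, so that call was refused and nothing moved. The fingers straddle the bevel (pad inner edges at columns 206 and 450, bevel at 255–405). Closing.

```bash
python3 -m inch '[0.7,0,0,0,0,0,0, 0.6,0,0,0,0,0,0, 0.4,0,0,0,0,0,0, 0,0,0,0,0,0,0, 0,0,0,0,0,0,0, 0,0,0,0,0,0,0, 0,0,0,0,0,0,0]'; python3 to.py 426.5 -366.7 1.5 -81.5
python3 - <<'E'
from h import *
W=imaging.get_image("wrist");save(W["img"],"pics/w10.png",0,0,640,480,1)
W=imaging.get_image("side");save(W["img"],"pics/s10.png",220,250,440,415,3)
E
```

```text
clock: 10.45
eef_pos: [426.3, -368.2, 3.1]
tool_rot: [-1.57, -0.0, -1.423]
force: [-0.4, 1.2, 5.6]
width: 47.7
at [ 426.3 -368.2    3.1] [-8.997e+01 -2.000e-02 -8.153e+01] t 10.45 F [-0.4  1.2  5.6] w 47.7
shift cm [-0.14  0.16  0.04] turn [-0.03 -0.03  0.02]
```

View pics/w10.png

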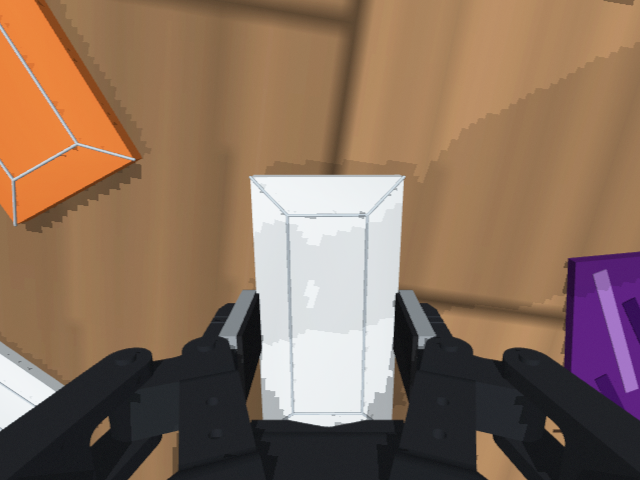

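View pics/s10.png

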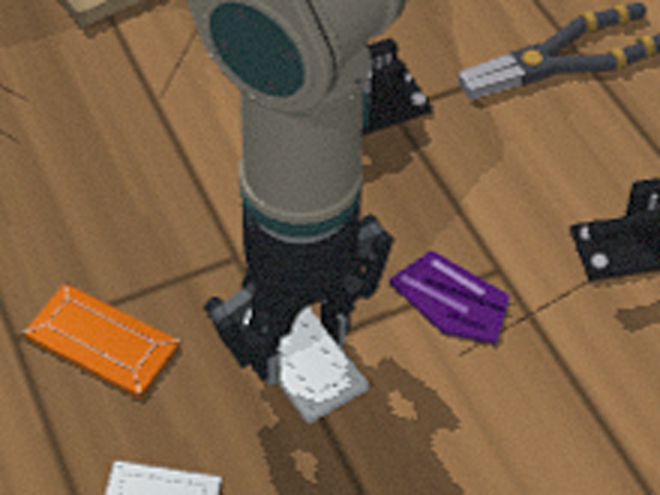

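Width reads 47.7 mm for a 50 mm part, the same −2.4 mm offset seen on the knob. So it is held on its vertical edges. Lifting.

```bash
python3 -m inch '[0,0,-0.3,0,0,0,0, 0,0,-1,0,0,0,0, 0,0,-2,0,0,0,0, 0,0,-3,0,0,0,0, 0,0,-3,0,0,0,0]'; python3 to.py 426.5 -366.7 1.5 -81.5
python3 - <<'E'
from h import *
W=imaging.get_image("wrist");save(W["img"],"pics/w11.png",0,0,640,480,1)
W=imaging.get_image("side");save(W["img"],"pics/s11.png",220,250,440,415,3)
E
```

```text
clock: 11.05
eef_pos: [427.1, -368.9, 34.2]
tool_rot: [-1.569, -0.002, -1.423]
force: [1.0, -0.5, -1.8]
width: 48.2
at [ 427.1 -368.9   34.2] [-89.89  -0.14 -81.52] t 11.05 F [ 1.  -0.5 -1.8] w 48.2
shift cm [-0.24  3.27 -0.03] turn [-0.11 -0.02  0.14]
```

View pics/w11.png

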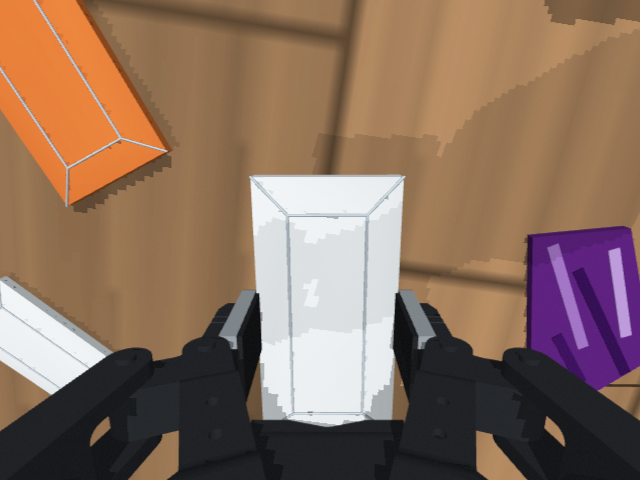

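View pics/s11.png

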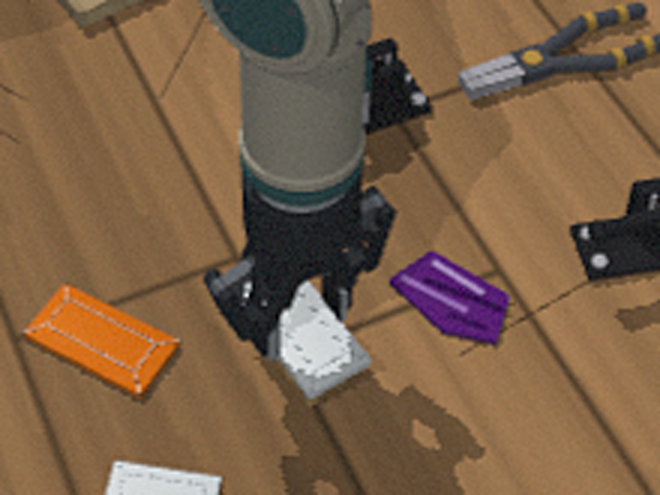

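The bevel is held without slip: its far edge stays at row 176, columns 250–404. I'll lift high, then carry.

```bash
python3 -m inch '[0,0,-2,0,0,0,0, 0,0,-5,0,0,0,0, 0,0,-8.5,0,0,0,0, 0,0,-11.5,0,0,0,0, 0,0,-13,0,0,0,0, 0,0,-13.5,0,0,0,0, 0,0,-13.5,0,0,0,0]'; python3 to.py 504.5 247.6 168 9.75
```

```text
clock: 11.85
eef_pos: [426.2, -367.9, 167.5]
tool_rot: [-1.57, -0.0, -1.423]
force: [0.0, -0.2, -1.8]
width: 47.9
at [ 426.2 -367.9  167.5] [-89.98  -0.   -81.51] t 11.85 F [ 0.  -0.2 -1.8] w 47.9
shift cm [-5.972e+01 -5.000e-02  1.683e+01] turn [-1.000e-02 -9.126e+01  2.000e-02]
```

```bash
python3 -m inch '[0,-1,0,0.3,0,-1.5,0, 0,-3,0,0.8,0,-4.5,0, 0,-6,0,1.7,0,-9,0, 0,-9.5,0,2.7,0,-14.5,0, 0,-13,0,3.7,0,-20,0, 0,-16.5,0,4.7,0,-25,0, 0,-20,0,5.7,0,-30.5,0, 0,-23.5,0,6.6,0,-36,0, 0,-27,0,7.6,0,-41,0, 0,-30,0,8.5,0,-46,0, 0,-32,0,9,0,-49,0, 0,-33,0,9.3,0,-50,0]'; python3 to.py 504.5 247.6 168 9.75
```

```text
clock: 13.05
eef_pos: [468.4, -24.9, 166.3]
tool_rot: [-1.571, 0.003, -0.544]
force: [-1.5, 0.8, -1.6]
width: 47.7
at [468.4 -24.9 166.3] [-90.02   0.18 -31.19] t 13.05 F [-1.5  0.8 -1.6] w 47.7
shift cm [-11.03  -0.14  25.18] turn [ -0.05 -40.94  -0.18]
```

```bash
python3 -m inch '[0,-0.5,0,1,0,-2,0, 0,-1.3,0,3,0,-5,0, 0,-2.6,0,6,0,-10,0, 0,-4,0,9.2,0,-15,0, 0,-5.5,0,12.5,0,-20.5,0, 0,-7,0,15.9,0,-26,0, 0,-8.4,0,19,0,-31,0, 0,-9.6,0,22,0,-36,0, 0,-10.5,0,24,0,-39.5,0, 0,-11,0,25.3,0,-41,0, 0,-11.1,0,25.4,0,-41.2,0, 0,-11.1,0,25.4,0,-41.2,0]';python3 -m inch '[0,0,0,0,0,0,0]'; python3 to.py 504.5 247.6 68 9.75
python3 - <<'E'
from h import *
import pickle
D={n:imaging.get_image(n) for n in("wrist","side","top")}
pickle.dump(D,open("d12.pkl","wb"))
save(D["wrist"]["img"],"pics/w12.png",0,0,640,480,1)
save(D["side"]["img"],"pics/s12.png",170,80,350,260,3.3)
save(D["top"]["img"],"pics/t12.png",95,150,295,355,2.9)
E
```

```text
clock: 14.25
eef_pos: [507.5, 245.1, 167.0]
tool_rot: [-1.572, 0.001, 0.167]
force: [-0.7, -0.5, -0.6]
width: 48.2
clock: 14.35
eef_pos: [507.7, 244.5, 167.2]
tool_rot: [-1.572, 0.001, 0.166]
force: [-0.4, -0.3, -0.6]
width: 48.1
at [507.7 244.5 167.2] [-9.009e+01  5.000e-02  9.510e+00] t 14.35 F [-0.4 -0.3 -0.6] w 48.1
shift cm [-0.26  9.92  0.38] turn [ 0.09 -0.24 -0.05]
```

View pics/w12.png

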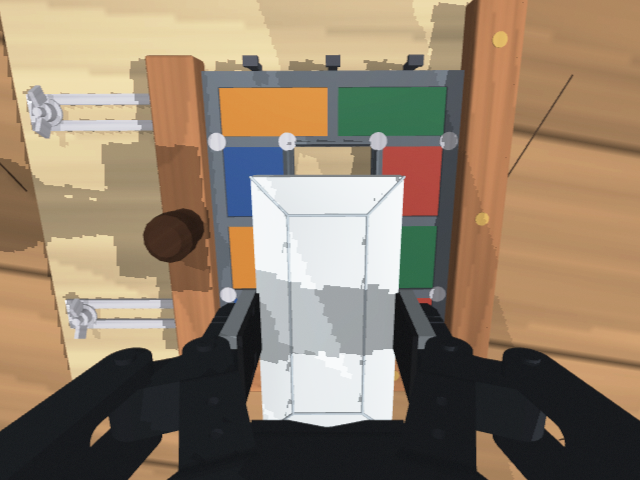

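View pics/s12.png

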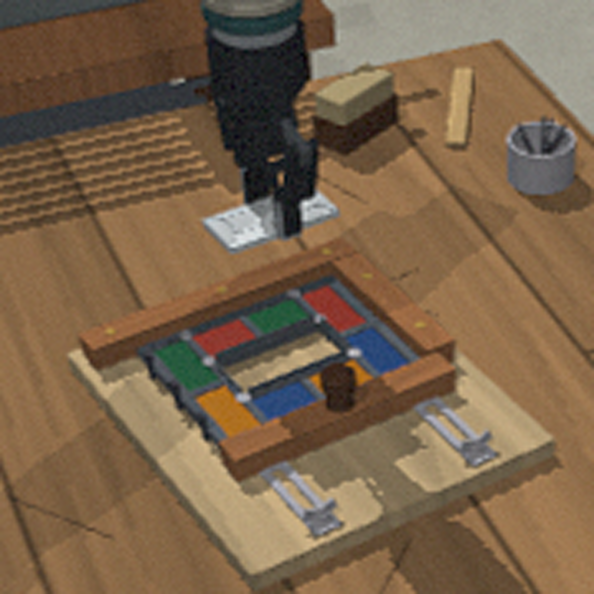

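View pics/t12.png

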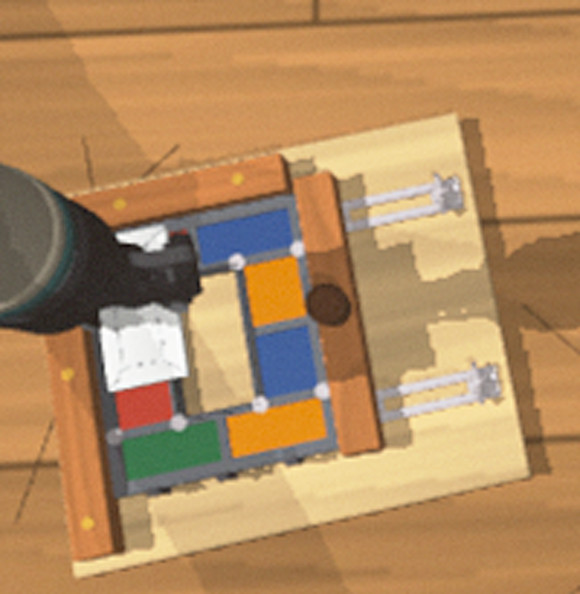

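The board is closed: in the top view the batten is flush along the panel from (297,180) to (340,450). The bevel is above the opening, long side along it. Next I'll work out the bevel's offset from the tool and lower it.

```bash
cat > bev.py <<'E'
from h import *
import pickle,sys
def bev(W,s,pl,pr):
    # far rim corners in wrist picture, rim is 9.4 mm above the TCP
    z=s["eef_pos"][2]+9.4
    a,b=onz(W,*pl,z)[:2],onz(W,*pr,z)[:2]
    yaw=s["tool_rot"][2];x=np.array([np.cos(yaw),np.sin(yaw)]);y=np.array([-x[1],x[0]])
    v=b-a; ex=np.array([v[1],-v[0]])/np.linalg.norm(v); ex=ex if ex@x>0 else -ex
    c=(a+b)/2+50*ex; d=c-s["eef_pos"][:2]
    print("width",np.linalg.norm(v).round(1),"yaw",np.degrees(np.arctan2(ex[1],ex[0])).round(2),"tool",np.degrees(yaw).round(2),"centre",c.round(1),"offset from TCP along tool x,z(y)",(d@x).round(1),(d@y).round(1))
    return c
if __name__=="__main__":
    D=pickle.load(open("d12.pkl","rb"));W=D["wrist"];s=ctrl.read_state()
    bev(W,s,(250,177),(404,177))
    P=[(227,295),(217,141),(449,140),(438,294)]
    e=np.array([onz(W,*p,28.5)[:2] for p in P]);print("opening",e.mean(0).round(1),"far dots",e[1:3].round(1))
    save(W["img"],"pics/w12z.png",200,110,480,320,2.8)
E
python3 bev.py
```

```text
width 50.4 yaw 9.52 tool 9.56 centre [505.3 244. ] offset from TCP along tool x,z(y) -2.8 -0.8
opening [504.1 247.6] far dots [[462.1 161.2]
 [435.5 315.5]]
```

View pics/w12z.png

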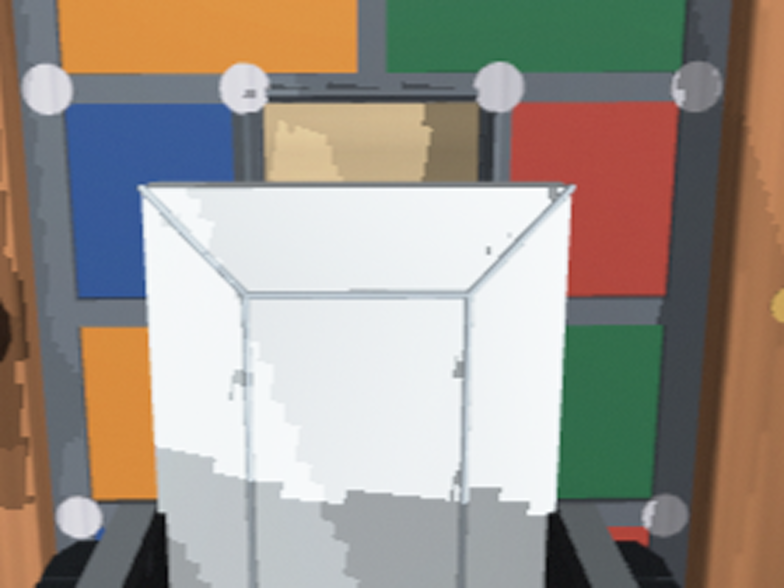

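```bash
python3 -m inch '[0,0,1,0.2,0,-0.1,0, 0,0,3,0.4,0,-0.2,0, 0,0,5.5,0.4,0,-0.2,0, 0,0,7.5,0.4,0,-0.2,0, 0,0,8.7,0.4,0,-0.2,0, 0,0,9,0.4,0,-0.2,0, 0,0,9,0.4,0,-0.2,0, 0,0,9,0.4,0,-0.2,0]'; python3 to.py 504.5 247.6 47.6 9.75
python3 - <<'E'
from h import *
import pickle
s=ctrl.read_state()
D={n:imaging.get_image(n) for n in("wrist","side","top")};D["s"]=s
pickle.dump(D,open("d13.pkl","wb"))
save(D["wrist"]["img"],"pics/w13.png",0,0,640,480,1.2)
save(D["side"]["img"],"pics/s13.png",180,100,340,250,3.8)
E
```

```text
clock: 15.3
eef_pos: [507.7, 250.9, 78.1]
tool_rot: [-1.57, -0.001, 0.172]
force: [-0.5, -0.2, -2.1]
width: 47.5
at [507.7 250.9  78.1] [-8.997e+01 -8.000e-02  9.870e+00] t 15.3 F [-0.5 -0.2 -2.1] w 47.5
shift cm [-0.37  3.05 -0.27] turn [-0.03  0.12  0.08]
```

View pics/w13.png

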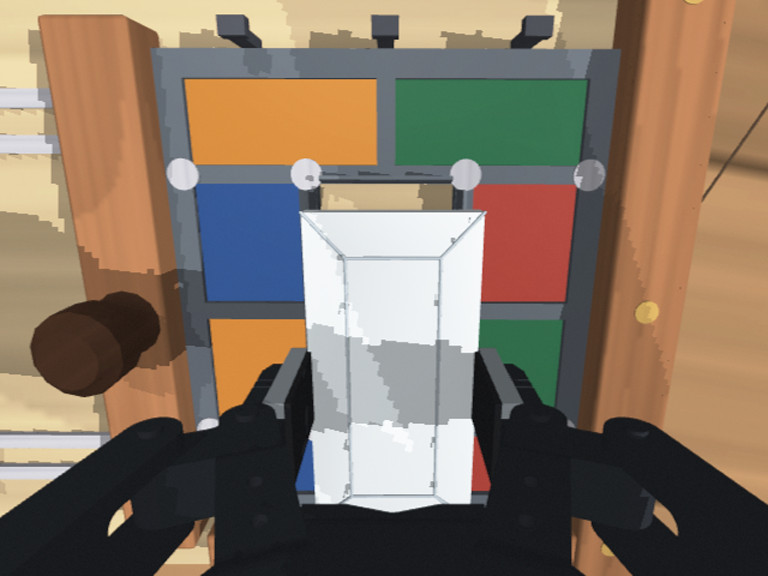

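View pics/s13.png

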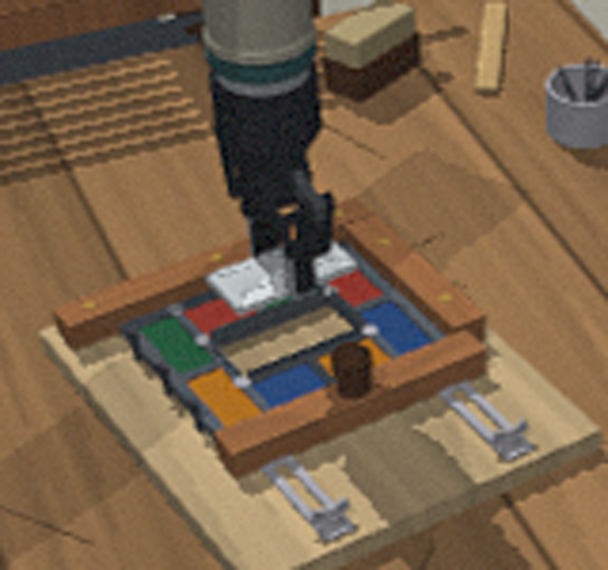

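```bash
cat > chk.py <<'E'
from bev import *
def chk(f,rim,inn,out):
    D=pickle.load(open(f,"rb"));W,s=D["wrist"],D["s"]
    c=bev(W,s,*rim)
    yaw=np.radians(9.75);x=np.array([np.cos(yaw),np.sin(yaw)]);y=np.array([-x[1],x[0]])
    for n,p in(("in",inn),("out",out)):
        e=np.array([onz(W,*q,28.5)[:2] for q in p]);o=e.mean(0)+55.7*x;v=e[1]-e[0]
        print(n,"opening",o.round(1),"sep",np.linalg.norm(v).round(1),"yaw",(np.degrees(np.arctan2(v[1],v[0]))-90).round(2),"bevel-opening board x,y",((c-o)@x).round(1),((c-o)@y).round(1))
    return c
if __name__=="__main__": chk("d13.pkl",[(249.6,176.3),(404.6,176.3)],[(254.6,144.6),(388,144.6)],[(152.1,144.6),(491.3,145.4)])
E
python3 chk.py
```

```text
width 50.7 yaw 9.87 tool 9.87 centre [505.  250.4] offset from TCP along tool x,z(y) -2.7 0.0
in opening [503.8 247.4] sep 61.7 yaw 9.87 bevel-opening board x,y 1.7 2.8
out opening [503.9 247.7] sep 156.9 yaw 9.74 bevel-opening board x,y 1.5 2.6
```

```bash
python3 -m inch '[0,-0.1,0.7,-0.1,0,0,0, 0,-0.15,1.5,-0.25,0,0,0, 0,-0.15,2.3,-0.25,0,0,0, 0,-0.15,2.8,-0.25,0,0,0, 0,-0.15,3,-0.25,0,0,0, 0,-0.15,3,-0.25,0,0,0, 0,-0.15,3,-0.25,0,0,0]'; python3 to.py 504.5 247.6 47.6 9.75
python3 - <<'E'
from h import *
import pickle
s=ctrl.read_state()
D={n:imaging.get_image(n) for n in("wrist","side","top")};D["s"]=s
pickle.dump(D,open("d14.pkl","wb"))
save(D["wrist"]["img"],"pics/w14.png",130,100,520,360,2)
save(D["side"]["img"],"pics/s14.png",205,155,315,235,7)
save(D["top"]["img"],"pics/t14.png",100,190,240,300,5.4)
E
```

```text
clock: 16.15
eef_pos: [506.1, 248.0, 47.4]
tool_rot: [-1.571, -0.0, 0.172]
force: [0.5, -0.1, -1.0]
width: 48.1
at [506.1 248.   47.4] [-8.999e+01 -1.000e-02  9.880e+00] t 16.15 F [ 0.5 -0.1 -1. ] w 48.1
shift cm [-0.16 -0.02 -0.01] turn [-0.01  0.13  0.01]
```

View pics/w14.png

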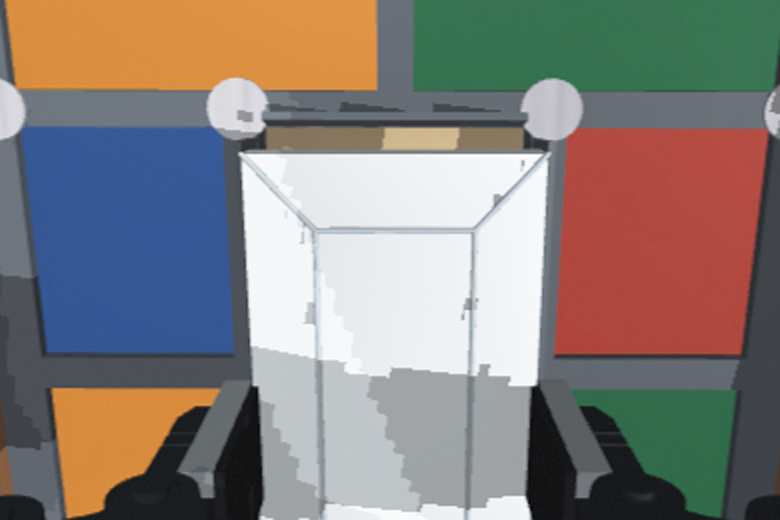

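View pics/s14.png

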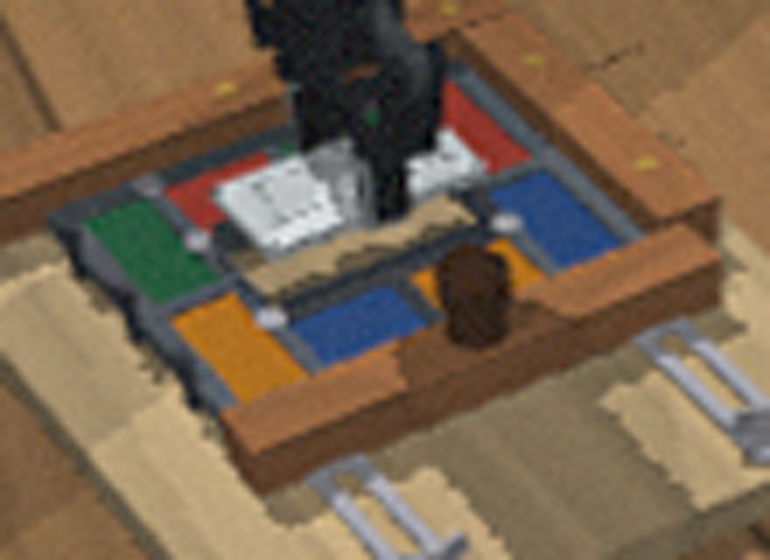

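View pics/t14.png

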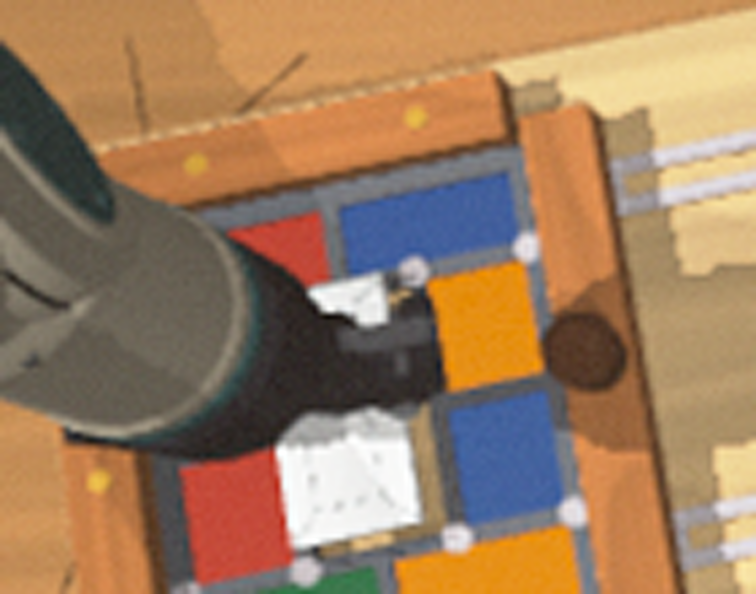

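Run:
```python
from chk import *
c=chk("d14.pkl",[(250,176.5),(404.5,176.5)],[(248.5,154),(405.5,154.8)],[(248.5,154),(405.5,154.8)])
D=pickle.load(open("d14.pkl","rb"));T,S,W=D["top"],D["side"],D["wrist"]
f=lambda p,k,o:((p[0]+.5)/k-.5+o[0],(p[1]+.5)/k-.5+o[1])
t={"n+":(292,548),"n-":(421,523),"f-":(388,272)};q={"n+":(216,192),"n-":(268,245),"f-":(487,168)}
for k in t:
    a=f(t[k],5.4,(100,190));b=f(q[k],7,(205,155))
    P,e=tri(T,a,S,b);print(k,"tri T/S",P.round(1),e.round(1),"top@57",onz(T,*a,57).round(1)[:2],"side@57",onz(S,*b,57).round(1)[:2])
# wrist/top triangulation for near rim
for k,w in(("n+",(404.5,176.5)),("n-",(250,176.5))):
    print(k,"tri W/T",*[np.round(v,1) for v in tri(W,w,T,f(t[k],5.4,(100,190)))],"W/S",*[np.round(v,1) for v in tri(W,w,S,f(q[k],7,(205,155)))])
# outer dots
v=(W["img"].astype(int).min(2)>175).astype(np.uint8)
n,l,st,ce=cv2.connectedComponentsWithStats(v)
for i in range(1,n):
    if 60<st[i,4]<1500: print(st[i],ce[i].round(1))
```

```text
width 50.6 yaw 9.88 tool 9.88 centre [503.5 247.6] offset from TCP along tool x,z(y) -2.6 0.1
in opening [504.  247.5] sep 61.4 yaw 9.59 bevel-opening board x,y -0.5 0.2
out opening [504.  247.5] sep 61.4 yaw 9.59 bevel-opening board x,y -0.5 0.2
n+ tri T/S [453.2 265.5  50.6] 5.7 top@57 [449.7 263.8] side@57 [453.9 256.5]
n- tri T/S [459.1 213.1  58.4] 4.6 top@57 [457. 214.] side@57 [461.8 214.5]
f- tri T/S [559.3 229.   54.8] 3.0 top@57 [557.3 228.5] side@57 [559.9 226.1]
n+ tri W/T [449.9 264.   56.4] 0.2 W/S [453.1 264.6  51.2] 5.4
n- tri W/T [457.8 214.1  57.2] 1.5 W/S [460.1 213.9  57.3] 3.1
[191   5  38  11 251] [210.1   9. ]
[112 139  30  31 739] [126.6 153.8]
[233 139  31  27 621] [247.9 152.2]
[391 140  30  30 684] [405.7 154.4]
[513 149   7  18  65] [515.5 159. ]
[  0 402  40  13 416] [ 15.9 407.4]
```

All three views agree: the rim is at about 57 mm (underside about 50.5 mm) and the centring is within about 2 mm. I'll make a 0.5 mm trim, settle, then do a last check including the offcut, pliers and batten.

```bash
python3 -m inch '[0,0.05,0,0,0,0.1,0, 0,0.05,0,0,0,0.1,0, 0,0.05,0,0,0,0.1,0, 0,0.05,0,0,0,0.1,0, 0,0.05,0,0,0,0.1,0]'; python3 to.py 504.5 247.6 47.6 9.75
python3 - <<'E'
from h import *
import pickle
s=ctrl.read_state()
D={n:imaging.get_image(n) for n in("wrist","side","top")};D["s"]=s
pickle.dump(D,open("d15.pkl","wb"))
T0,S0=pickle.load(open("ts.pkl","rb"))
save(D["wrist"]["img"],"pics/w15.png",130,100,520,360,2)
save(D["top"]["img"],"pics/t15.png",95,90,515,390,1.9)
for n,a,b in(("top",T0,D["top"]),("side",S0,D["side"])):
    for nm,im in(("before",a),("now",b)):
        H,s_,v=cv2.split(cv2.cvtColor(im["img"],cv2.COLOR_RGB2HSV))
        m=((H>125)&(H<160)&(s_>100));m[:, :300]=0;m[:,520:]=0
        y,x=np.nonzero(m);print(n,nm,"offcut px",x.mean().round(2),y.mean().round(2),len(x))
    box=(slice(110,200),slice(335,385)) if n=="top" else (slice(240,290),slice(368,450))
    print("pliers diff",np.abs(a["img"][box].astype(int)-b["img"][box]).mean().round(2))
E
```

```text
clock: 16.8
eef_pos: [506.5, 247.9, 47.4]
tool_rot: [-1.571, 0.0, 0.17]
force: [-0.9, -0.3, -1.8]
width: 47.5
at [506.5 247.9  47.4] [-90.     0.     9.77] t 16.8 F [-0.9 -0.3 -1.8] w 47.5
shift cm [-0.2  -0.02  0.  ] turn [-0.    0.02 -0.  ]
top before offcut px 442.17 236.6 530
top now offcut px 442.34 236.5 601
pliers diff 4.1
side before offcut px 372.04 347.86 676
side now offcut px 370.83 346.93 679
pliers diff 3.02
```

View pics/w15.png

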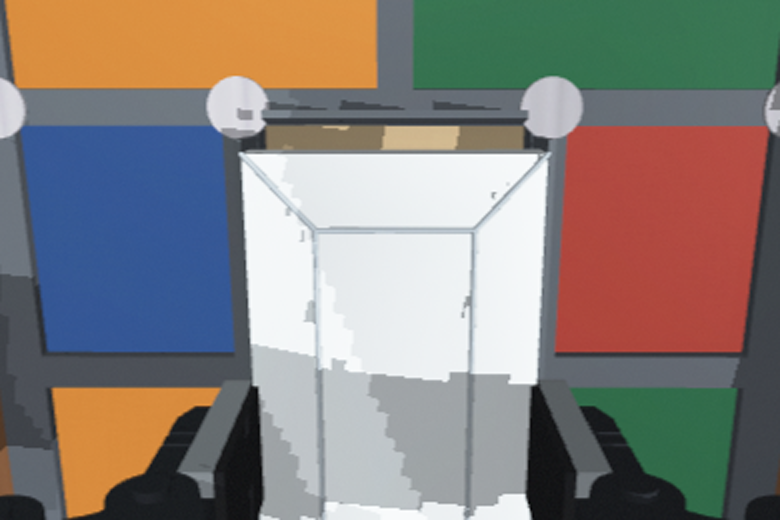

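View pics/t15.png

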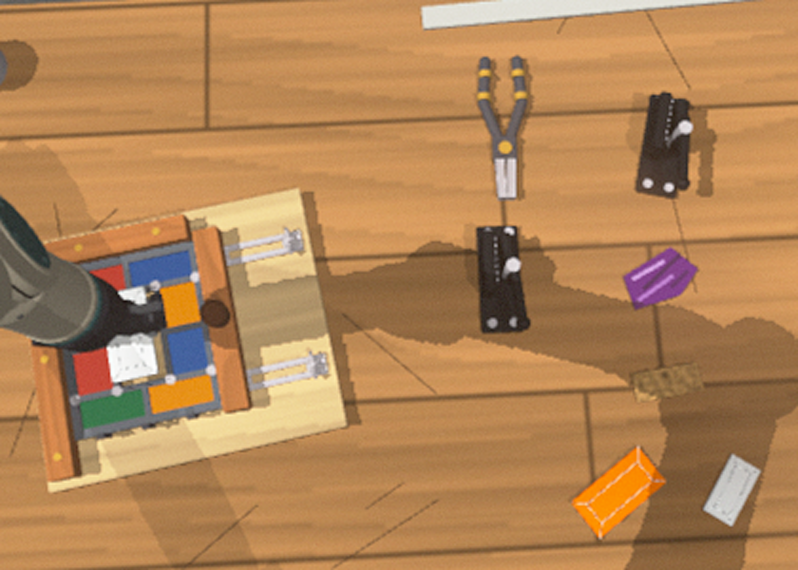

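The offcut and pliers are unmoved, the batten is home, and the bevel is held level and square over the opening. Handing in.

```bash
python3 -c "
from cell import finish_job
print(finish_job())"
```

```text
the job is handed in; nothing more can be done
None
```

The batten is fully home, and I finished with the bevel held level, facets up, over the empty opening. I handed in at about 17 s of the 58 s allowed.

- **Batten:** I gripped the knob and slid the batten about 38 mm to its stop, where it did not move at a 25 N push. The last top view still shows it flush with the panel.
- **Bevel:** I picked up the large white bevel across its 50 mm width and carried it over the stretcher and battens with its underside about 170 mm up. It did not slip in the fingers.

**Last checks**
- **Height:** the underside works out at about 50.5 mm, 15 mm clear of the lead leaves. Two of the three rim corners I triangulated agree to about 2 mm (56–58 mm). At the third, the side-camera pairs gave 51 mm with a 5 mm miss between the rays, so I discarded that reading as a poor pixel pick.
- **Centring:** the wrist and side views put it within about 0.5 mm before a last 0.5 mm trim. The coarser top view disagreed, suggesting about 1.7 mm off along y. I did not re-measure after the trim.
- **Level and square:** the tool reads 0.0° tilt and 9.77° yaw. The panel measures about 9.75°, give or take 0.2°.
- **Offcut and pliers:** the top view shows the offcut in place to 0.2 pixel. The side view shows a 1.2 pixel shift that I put down to camera jitter but did not confirm. For the pliers I compared before and after images and saw no movement.

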